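# Clear down the purification bench: park the columns, collect the fractions

### The arm

A 7-joint arm with a two-finger parallel gripper is mounted at the origin on a cart in front of the work surface, level with it; the furniture and walls round the work are solid. World frame = base frame: x ahead of the robot, y to its left, z up, the work surface at z = 0. Lengths are in mm, angles in rad, forces in N, time in s.
With the tool pointing down it reaches from about 400 to 875 mm from the base axis. Payload 19.3 kg.
Tool frame: the origin (TCP) lies at the very end of the fingers, on their centre line; the grasp point (between the pads) lies 19 mm behind it (grip_point_offset is the z of the grasp point in the tool frame, in mm); z points along the fingers, y is the line along which they close (so a half turn about z gives the same grasp; the last joint's range is limited). The gripper opens to 85 mm and grips with 20 to 120 N. Pads are 22 mm wide; open, the fingers measure 114 mm over their backs; the gripper's body (76 mm by 85 mm) begins 54 mm behind the grasp point. The pads swing forward as they close: fully open they stand 13 mm farther back than shut.
Start: joints at [-1.403, 0.521, -0.036, 1.599, 0.021, 1.021, -0.113], TCP at [147.248, 607.398, 203.891] pointing down, gripper open.
Joint ranges: [-2.91, 2.91], [-0.3, 2.13], [-1.5, 1.42], [0.17, 2.43], [-1.26, 4.41], [0.16, 1.93], [-2.52, 2.52]. Speed limits (rad/s): [1.89, 1.89, 2.39, 2.39, 3.01, 3.01, 3.01].

### API

Orientations are given as a 3x3 rotation matrix whose columns are the frame's x, y, z axes.
In Python, from workcell import movep, movel, goto_joints, open_gripper, clamp, wait, inverse_kinematics, read_state, camera, PlanningError, finish_job, grip_point_offset gives the robot as it stands. Calls block until the motion is done:
- movep(position, orientation): joint-space move of the TCP to a pose.
- movel(position, frame=None, max_speed=150, guard=None): straight line of the TCP; frame=None keeps the orientation; max_speed is the mean speed in mm/s. With guard (N) it stops when the force on the tool has changed by that much, and returns True; else False.
- goto_joints(angles): joint-space move.
- open_gripper() and clamp(): open the fingers fully, or close them until they stop; the grip force is fixed at half the most.
- wait(seconds).
- inverse_kinematics(position, orientation): joint angles nearest the present ones, or None.
- read_state(): the state.
- camera(name): name is "scene" or "side" or "wrist"; returns a dict with "image" (480x640x3 uint8, blue, green, red), "range_z" (480x640 float32, mm along the optical axis (not along the pixel's ray), 0 where there is no reading), "fx", "fy", "cx", "cy" (pixels), "cam_to_world" (4x4, takes a point from camera to world coordinates). Camera axes: x right, y up, looking along -z (the intrinsics and any distortion apply to the point x, -y, -z); pixel columns grow to the right and rows downward; lengths in mm; the calibration is good to about 2 mm. A picture is of the moment at which its call begins.
A pose or a line that the arm cannot do raises PlanningError and nothing moves.
- finish_job(): hands the job in; it is judged then, once.
The state is a dict: "time": time; "qpos": joint angles; "qvel": joint speeds; "joint_efforts": joint torques, N m; "eef_pos": TCP position; "tool_rot": TCP orientation; "ft_force": force on the tool from outside, world axes, zero at the start; "torque": the same for the moment, N m; "finger_gap": finger opening in mm; "gripper_force": force on a finger pad.
Only numpy, scipy, OpenCV 4.12 (cv2) and the standard library are available. Lean on these libraries where they do the work, as an engineer would, in place of code of your own. Each camera call takes 0.05 s, during which the arm holds its last target. There are 200 camera calls.

### The job

The purification run is over. Put every small amber fraction bottle from the fraction collector's tray into the grey tote. Swing the column rack's retaining bar open, tip each of the two lying columns up onto its foot (pivot it on the bench, do not lift its foot high into the air), stand one column in each bay of the rack, and swing the bar fully shut across them; leave the other things on the bench where they are.

Things in the scene. Friction and masses are not known exactly. Their poses are not given: they have to be found in the camera images.
- column_a: Glass chromatography column, 170 mm long, 0.3 kg: blue hexagonal foot 64 mm across flats (74 corners), 16 mm thick; clear tube, 32 mm diameter, white bed inside; blue ribbed cap, 36 mm diameter, the last 36 mm, with a white 9 mm spigot on top. Origin: centre of the foot's underside; z runs along it to the cap. It starts lying on a flat of the foot and the cap (origin 33 mm up).
- column_b: A second column like column_a.
- cap_a (a point): Point on the axis of column_a in the middle of its cap, 152 mm from the underside of the foot and 18 mm from the cap's end; when it lies, 20 mm above the bench.
- cap_b (a point): The same point of column_b.
- rack: Fixed aluminium rack, 200 mm wide, 112 mm high. Origin: on the bench midway between its bays; x from its open front to its back, y to its left, z up. A fork plate 100 to 110 mm above the bench has two slots 44 mm wide, open to the front, from x = -18 to +22 mm. Back plate at x = 52 mm, 8 mm high feet at y = +-94 mm. No base: columns stand on the bench, tube in slot.
- bay_left (a point): On the bench, the centre of the rack's left bay (rack frame x = 0, y = +42 mm): the foot of a parked column is centred here.
- bay_right (a point): On the bench, the centre of the right bay (rack frame x = 0, y = -42 mm).
- bar (a joint): Retaining bar across the fork's front: steel rod, 10 mm diameter, 105 mm above the bench, on a vertical hinge pin at the rack's right front. 0 rad: shut, along the rack's +y, 31 mm in front of the bays' centres. It grows as the bar swings out to the robot and round to the right (anticlockwise from above), up to 3.3 rad, and stays where it is left (light friction).
- bar_hinge (a point): The bar's hinge pin (rack frame x = -31 mm, y = -78 mm), 105 mm above the bench.
- bar_knob (a point): Upright red knob near the free end of the bar, 198 mm from the hinge pin: round, 17 mm in diameter (its head 22 mm), from 99 to 151 mm above the bench. This point: on its axis, 133 mm above the bench.
- collector: Fraction collector, fixed: white instrument 250 mm wide, 150 mm high, behind a collection tray. Origin: on the bench under the tray's centre; x from the tray's front to the instrument (its face at x = 70 mm), y to the left. Tray: 140 mm (x) by 230 mm (y) outside, walls 4 mm thick and 25 mm high, floor 4 mm thick.
- bottle_0: Small amber fraction bottle with a white cap, 34 mm in diameter, 64 mm high (cap 19 mm diameter, from 55 mm up), 60 g, standing in the tray. Origin: centre of its underside; z axis toward the cap. Two to four of the bottles are present.
- bottle_1: Like bottle_0.
- bottle_2: Like bottle_0.
- bottle_3: Like bottle_0.
- tote: Loose grey open tote, 0.6 kg, 140 mm (x) by 180 mm (y) outside, 50 mm high, walls and floor 4 mm. Origin: centre of its underside, x and y along its sides.
- timer: White lab timer lying on the bench, 62 x 62 x 19 mm; origin at the centre of its underside. Bystander.
- tape_roll: Roll of brown tape, 90 mm across, 48 mm high; origin at the centre of its underside. Bystander.
- wipes: Wipes canister with a green lid, 66 mm diameter, 115 mm high; origin at the centre of its underside. Bystander.

How it is judged:
By the outcome, as a careful person would: the job done as asked, in the order asked, and still so for the second after the job is handed in, with the robot touching nothing.
Of bottle_0, bottle_1, bottle_2, bottle_3 only 2 to 4 are there at a start; the rules pass over those that are not, and their reading is None.
At some moment in a run one of column_a, column_b, bottle_0, bottle_1, bottle_2, bottle_3 may be knocked a few centimetres aside while the robot is not near it.
Once in a run the grip may slacken for a moment while it holds something.
It also fails if it takes over 210 s, if anything falls off the work surface, if the arm or the gripper's body presses on something with over 40 N, if the wrist force passes 120 N, or if a joint passes its speed limit or range.

## Working session

There is one attempt and no reset: what is moved stays moved. The work goes in short steps, each a Python script; the robot and the scene stay as the last script left them, time stands still between calls to the robot, and variables do not carry over. Pictures are saved under pics/ and viewed, at most 14 in all, crops included, and the job is handed in when it is done.

```bash
ls; mkdir -p pics
python3 - <<'E'
from workcell import *
import cv2, numpy as np
for n in ["scene","side"]:
    c=camera(n); cv2.imwrite(f"pics/{n}0.png",c["image"]); np.savez(f"{n}0.npz",**c)
    print(n,c["fx"],c["fy"],c["cx"],c["cy"],[k for k in c]); print(np.round(c["cam_to_world"],3))
print(read_state(), grip_point_offset)
E
```

```text
pics
scene 442.38589509136546 442.38589509136546 313.82184104192174 240.59807376589728 ['image', 'range_z', 'fx', 'fy', 'cx', 'cy', 'cam_to_world']
[[ 7.31000e-01  3.61000e-01 -5.80000e-01 -1.23558e+02]
 [-6.83000e-01  3.61000e-01 -6.35000e-01 -6.85217e+02]
 [-2.00000e-02  8.60000e-01  5.10000e-01  6.94278e+02]
 [ 0.00000e+00  0.00000e+00  0.00000e+00  1.00000e+00]]
side 474.56208917756925 474.56208917756925 320.79681631162833 234.6173062645175 ['image', 'range_z', 'fx', 'fy', 'cx', 'cy', 'cam_to_world']
[[ 6.31000e-01  5.95000e-01 -4.98000e-01 -6.59000e-01]
 [-7.76000e-01  4.85000e-01 -4.05000e-01 -3.88217e+02]
 [ 0.00000e+00  6.41000e-01  7.67000e-01  9.75791e+02]
 [ 0.00000e+00  0.00000e+00  0.00000e+00  1.00000e+00]]
{'time': 0.1, 'qpos': array([-1.40322975,  0.52195821, -0.0363129 ,  1.59991984,  0.02121739,
        1.02110661, -0.11279863]), 'qvel': array([-0.00018777, -0.00156922, -0.00039409, -0.00340161, -0.00070745,
        0.0018819 ,  0.00062885]), 'joint_efforts': array([ 4.17231189e-03, -9.28487921e+01,  1.98378079e+00, -3.70539486e+01,
        1.80305913e-02,  5.22073169e-03, -2.57729488e-05]), 'eef_pos': array([147.18074194, 607.09751876, 203.3922581 ]), 'tool_rot': array([[-9.71863226e-01,  2.35545851e-01, -1.46886647e-04],
       [ 2.35545879e-01,  9.71862720e-01, -9.95877077e-04],
       [-9.18210568e-05, -1.00245485e-03, -9.99999493e-01]]), 'ft_force': array([-0.60536147,  1.45580492, -0.01310869]), 'torque': array([ 0.00996115, -0.03589841, -0.02485971]), 'gripper_force': 0.0, 'finger_gap': 85.30160629405472} -18.700000000000003
```

View pics/scene0.png

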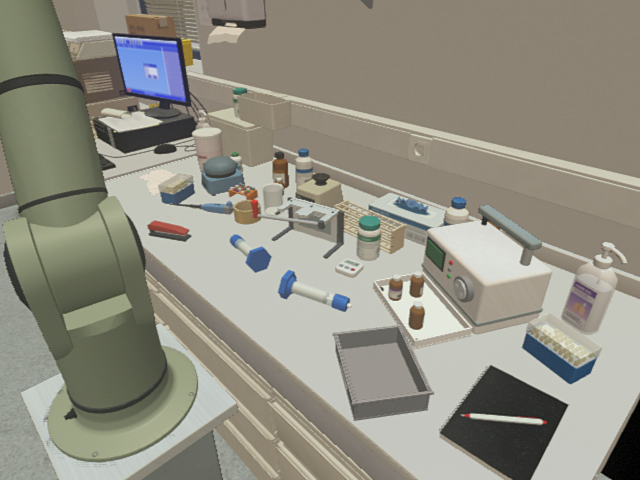

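View pics/side0.png

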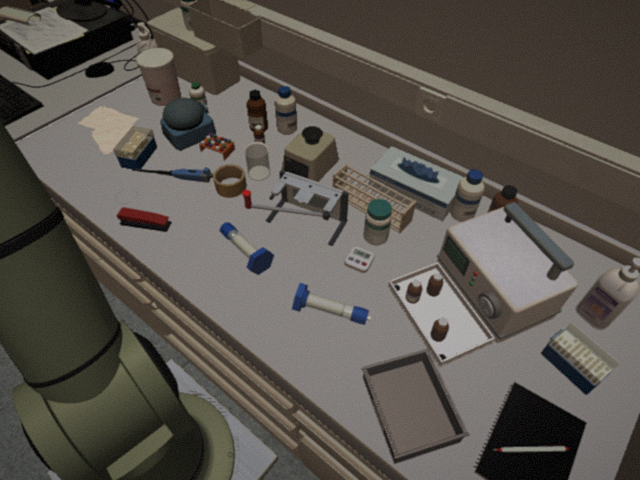

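The scene view shows the columns at about (250,252) and (315,292), the rack at (312,225) with its red knob at (256,208), three bottles in the tray at (396,288), (417,284) and (417,315), and the tote at (382,370). The side view agrees. Next I'll measure them.

```bash
cat > h.py <<'E'
import numpy as np, cv2
def ray(c,u,v):
    d=np.stack([(np.asarray(u,float)-c["cx"])/c["fx"],-(np.asarray(v,float)-c["cy"])/c["fy"],-np.ones_like(np.asarray(u,float))],-1)
    T=c["cam_to_world"]; return T[:3,3], d@T[:3,:3].T
def onplane(c,u,v,z):
    o,d=ray(c,u,v); return o+d*((z-o[2])/d[...,2])[...,None]
def cloud(c):
    u,v=np.meshgrid(np.arange(640),np.arange(480)); o,d=ray(c,u,v)
    P=o+d*c["range_z"][...,None]; P[c["range_z"]<=0]=np.nan; return P
def blobs(m,amin=30):
    n,l,s,ce=cv2.connectedComponentsWithStats(m.astype(np.uint8)); return [(l==i) for i in range(1,n) if s[i,4]>=amin]
def hsv(c): return cv2.cvtColor(c["image"],cv2.COLOR_BGR2HSV)
def load(n): return dict(np.load(n))
E
python3 - <<'E'
from h import *
for n in ["scene0.npz","side0.npz"]:
    c=load(n); P=cloud(c); H=hsv(c); h,s,v=H[...,0],H[...,1],H[...,2]
    ok=(P[...,0]>250)&(P[...,0]<950)&(P[...,1]>-700)&(P[...,1]<450)&(P[...,2]>-15)&(P[...,2]<170)
    print(n,"bench z",np.nanmedian(P[...,2][ok&(P[...,2]<8)]))
    for nm,m in [("blue",(h>100)&(h<125)&(s>130)),("red",((h<6)|(h>174))&(s>150)),("amber",(h<18)&(h>=4)&(s>90)&(v<140))]:
        for b in blobs(m&ok):
            vv,uu=np.nonzero(b); Q=P[b]
            print(nm,b.sum(),(int(uu.mean()),int(vv.mean())),np.round(np.median(Q,0)),"min",np.round(np.percentile(Q,2,0)),"max",np.round(np.percentile(Q,98,0)))
E
```

```text
scene0.npz bench z 1.128053476355376
blue 46 (458, 200) [ 937. -134.  150.] min [ 924. -147.  148.] max [ 948. -116.  153.]
blue 47 (234, 238) [465. 311.  37.] min [457. 299.  24.] max [481. 327.  42.]
blue 55 (253, 252) [437. 174.  65.] min [415. 164.  39.] max [464. 179.  68.]
blue 118 (284, 281) [414.  18.  60.] min [398.   9.  36.] max [447.  31.  68.]
blue 50 (290, 281) [430.  11.  51.] min [419.   7.  39.] max [449.  22.  57.]
blue 137 (340, 300) [ 480. -111.   35.] min [ 468. -126.   23.] max [495. -95.  41.]
blue 732 (563, 365) [ 652. -559.   24.] min [ 641. -593.    5.] max [ 692. -487.   43.]
red 75 (254, 207) [520. 268. 135.] min [514. 263. 105.] max [527. 278. 155.]
amber 196 (415, 285) [ 650. -206.   40.] min [ 644. -214.    9.] max [ 667. -191.   58.]
amber 91 (395, 284) [ 604. -178.   53.] min [ 597. -186.   43.] max [ 620. -163.   58.]
amber 249 (416, 317) [ 553. -276.   40.] min [ 547. -284.   10.] max [ 568. -262.   58.]
side0.npz bench z 0.4804834239439515
blue 93 (474, 174) [ 935. -130.  150.] min [ 921. -145.  147.] max [ 949. -115.  153.]
blue 107 (226, 228) [47
[... 452 characters left out ...]
x [ 661. -512.   43.]
red 97 (246, 197) [520. 270. 142.] min [515. 264.  94.] max [538. 294. 154.]
amber 346 (232, 186) [588. 413.  30.] min [562. 400.   5.] max [647. 448.  50.]
amber 163 (499, 201) [ 938. -211.  104.] min [ 929. -230.   72.] max [ 949. -194.  117.]
amber 75 (405, 218) [795. -34.  39.] min [768. -36.   9.] max [820. -31.  70.]
amber 133 (434, 285) [ 651. -203.   50.] min [ 644. -213.   11.] max [ 663. -188.   58.]
amber 84 (414, 289) [ 605. -174.   53.] min [ 598. -184.   45.] max [ 618. -159.   59.]
amber 68 (596, 309) [ 816. -517.   58.] min [ 811. -527.   47.] max [ 821. -507.   69.]
amber 135 (439, 330) [ 555. -273.   52.] min [ 548. -283.   14.] max [ 568. -256.   58.]
```

Run:
```python
from h import *
# ortho: 1.25mm/px; row = 900-x, col = 350-y   region x 350..900, y -500..350
S=1.15
img=np.zeros((int(600/S),int(900/S),3),np.uint8); zz=np.full(img.shape[:2],-99.)
for n in ["side0.npz","scene0.npz"]:
    c=load(n); big=dict(c)
    P=cloud(c); im=c["image"]
    # upsample cloud x3
    P3=cv2.resize(P.astype(np.float32),None,fx=3,fy=3,interpolation=cv2.INTER_LINEAR); I3=cv2.resize(im,None,fx=3,fy=3)
    ok=np.isfinite(P3).all(-1)&(P3[...,0]>320)&(P3[...,0]<900)&(P3[...,1]>-520)&(P3[...,1]<360)&(P3[...,2]<165)
    Q=P3[ok];K=I3[ok]; r=((910-Q[:,0])/S).astype(int); q=((370-Q[:,1])/S).astype(int)
    o=np.argsort(Q[:,2]); r,q,Q,K=r[o],q[o],Q[o],K[o]
    up=Q[:,2]>=zz[r,q]; zz[r[up],q[up]]=Q[up,2]; 
hm=np.clip((zz+5)*1.5,0,255).astype(np.uint8); out=cv2.applyColorMap(hm,cv2.COLORMAP_JET); out[zz<-90]=0
for x in range(350,901,50): cv2.putText(out,str(x),(0,int((910-x)/S)),0,.35,(255,255,255)); cv2.line(out,(0,int((910-x)/S)),(out.shape[1],int((910-x)/S)),(90,90,90),1)
for y in range(-500,351,50): cv2.putText(out,str(y),(int((370-y)/S),10),0,.35,(255,255,255)); cv2.line(out,(int((370-y)/S),0),(int((370-y)/S),600),(90,90,90),1)
cv2.imwrite("pics/ortho.png",out); print(out.shape)
```

```text
(521, 782, 3)
```

View pics/ortho.png

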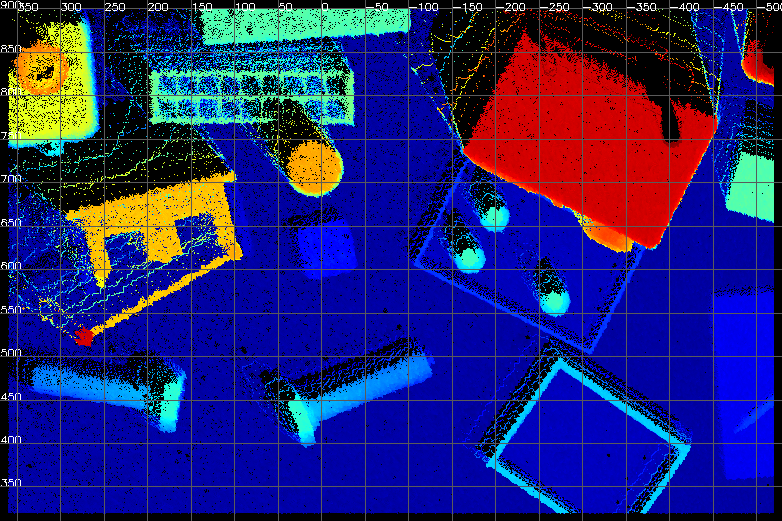

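The height map shows the rack yawed by about 0.22 rad with the bar slightly ajar, and its knob at about (520,270). It also gives the tote near (390,-308) and the three bottles. Next I'll check reachability and take wrist views.

```bash
cat >> h.py <<'E'
from workcell import *
def down(yx,yy):
    "tool pointing down, closing axis along (yx,yy)"
    y=np.array([yx,yy,0.])/np.hypot(yx,yy); z=np.array([0,0,-1.]); return np.stack([np.cross(y,z),y,z],1)
def best(p,yx,yy):
    "of the two half-turn equivalents the one with the smaller joint travel"
    q0=read_state()["qpos"]; c=[]
    for s in (1,-1):
        R=down(s*yx,s*yy); q=inverse_kinematics(p,R)
        if q is not None: c.append((np.abs(np.array(q)-q0).max(),R))
    return min(c,key=lambda t:t[0])[1]
E
python3 - <<'E'
from h import *
q0=read_state()["qpos"]
def tipR(a,phi,be):
    a=np.array([a[0],a[1],0.])/np.hypot(*a); dn=np.array([0,0,-1.]); up=-dn
    t=phi+be; z=np.cos(t)*dn+np.sin(t)*a; y=np.cross(up,a); return [np.stack([np.cross(s*y,z),s*y,z],1) for s in (1,-1)]
for nm,O,a in [("A",(437,172),(30,141)),("B",(425,17),(57,-126))]:
    O=np.array(O,float); ah=np.array(a)/np.hypot(*a); E=O
    for phi in (-.6,-.5,-.3,0):
        r=[]
        for be in np.linspace(0,np.pi/2,5):
            # cap centre: E + rot
            c=152*np.array([*(ah*np.cos(be)),np.sin(be)])+32*np.array([*(-ah*np.sin(be)),np.cos(be)])+np.array([*E,0])
            for k,R in enumerate(tipR(a,phi,be)):
                q=inverse_kinematics(c+R[:,2]*13,R); r.append('-' if q is None else f"{q[0]:.1f}/{q[4]:.1f}/{q[6]:.1f}")
        print(nm,phi,r)
movep([147,607,380],down(0,1)) if inverse_kinematics([147,607,380],down(0,1)) else print("no")
p=[540,-220,380]; movep(p,best(p,.456,.89))
c=camera("wrist"); cv2.imwrite("pics/w1.png",c["image"]); np.savez("w1.npz",**c); print(np.round(c["cam_to_world"],2)); print(read_state()["eef_pos"],read_state()["time"],np.round(read_state()["tool_rot"],2))
E
```

```text
A -0.6 ['-0.7/0.5/1.8', '-1.1/-0.1/-0.9', '-0.6/0.4/1.9', '-1.0/-0.2/-0.8', '-0.2/0.1/2.3', '-0.8/-0.5/-0.3', '0.8/0.7/2.0', '-0.1/-1.1/0.6', '0.7/-1.2/-2.0', '0.7/-1.2/1.1']
A -0.5 ['-0.7/0.4/1.8', '-1.1/-0.1/-0.9', '-0.5/0.3/1.9', '-1.0/-0.2/-0.7', '-0.1/0.0/2.4', '-0.7/-0.7/-0.1', '0.2/-1.2/-2.4', '0.2/-1.2/0.7', '0.9/-1.1/-2.1', '1.0/-1.0/1.0']
A -0.3 ['-0.6/0.4/1.8', '-1.0/-0.2/-0.8', '-0.4/0.3/2.1', '-0.8/-0.4/-0.5', '0.4/0.4/2.1', '-0.3/-1.0/0.3', '0.7/-1.2/-2.2', '0.7/-1.2/0.9', '0.8/-1.2/-1.8', '0.8/-1.2/1.3']
A 0 ['-0.5/0.4/1.9', '-0.9/-0.3/-0.7', '0.1/0.4/2.1', '-0.4/-0.8/0.1', '0.7/1.1/1.7', '0.7/1.1/-1.4', '0.9/-1.2/-2.0', '0.9/-1.2/1.2', '0.9/-1.2/-1.7', '1.0/-1.1/1.4']
B -0.6 ['0.3/-0.5/1.2', '-0.2/-1.2/-1.3', '-0.1/-0.6/1.1', '-0.5/-1.1/-1.5', '-0.5/-0.0/0.4', '-0.9/-0.9/-1.9', '-1.0/0.7/-0.6', '-0.4/0.9/2.2', '-1.4/0.7/-1.0', '-0.7/1.0/1.7']
B -0.5 ['0.3/-0.5/1.2', '-0.3/-1.2/-1.3', '-0.2/-0.5/1.1', '-0.6/-1.1/-1.5', '-0.6/0.2/0.1', '-1.0/-0.9/-1.9', '-1.1/0.7/-0.8', '-0.5/1.0/2.1', '-1.4/0.7/-1.1', '-0.7/1.0/1.7']
B -0.3 ['0.1/-0.5/1.1', '-0.4/-1.3/-1.4', '-0.3/-0.3/0.8', '-0.7/-1.1/-1.6', '-0.8/0.6/-0.4', '-0.3/0.9/2.4', '-1.2/0.8/-1.0', '-0.6/1.1/1.9', '-1.5/0.7/-1.2', '-0.8/1.0/1.5']
B 0 ['-0.0/-0.3/0.8', '-0.5/-1.2/-1.5', '-0.6/0.4/-0.1', '-1.0/-1.2/-1.7', '-1.0/1.0/-1.0', '-0.4/1.2/1.9', '-1.4/0.8/-1.2', '-0.7/1.1/1.6', '-1.5/0.7/-1.3', '-0.7/1.0/1.4']Traceback (most recent call last):
  File "<stdin>", line 16, in <module>
ValueError: The truth value of an array with more than one element is ambiguous. Use a.any() or a.all()
```

Run:
```python
from h import *
movep([147,607,380],read_state()["tool_rot"])
p=[540,-240,400]; movep(p,best(p,.456,.89))
c=camera("wrist"); cv2.imwrite("pics/w1.png",c["image"]); np.savez("w1.npz",**c); print(np.round(c["cam_to_world"],2)); print(read_state()["eef_pos"],read_state()["time"],np.round(read_state()["tool_rot"],2))
```

```text
[[-4.6000e-01  8.6000e-01  2.4000e-01  5.9979e+02]
 [-8.9000e-01 -4.4000e-01 -1.2000e-01 -2.7070e+02]
 [ 0.0000e+00 -2.7000e-01  9.6000e-01  5.7211e+02]
 [ 0.0000e+00  0.0000e+00  0.0000e+00  1.0000e+00]]
[ 540.29439526 -239.44163157  399.88855179] 4.15 [[ 0.89 -0.45 -0.  ]
 [-0.45 -0.89  0.  ]
 [-0.   -0.   -1.  ]]
```

View pics/w1.png

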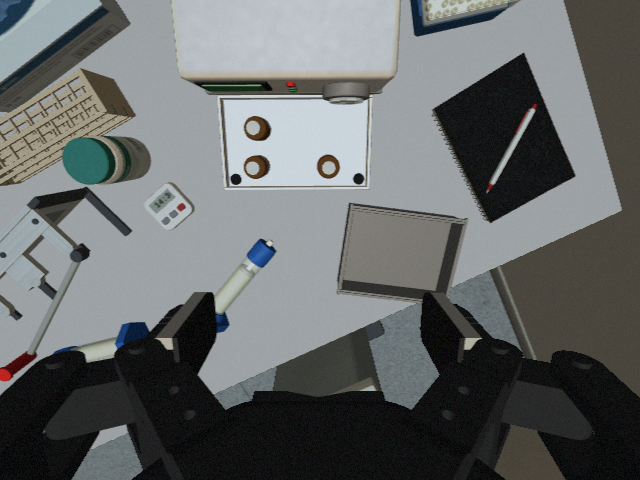

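The wrist view shows three bottles at (257,128), (256,167) and (328,167), with the tote around (403,250). I'll measure their positions from the cap tops and the tote rim.

```bash
cat >> h.py <<'E'
def bottles(c,amin=40):
    "upright amber bottles: amber blob, closed over its cap; centre from cap-top points"
    P=cloud(c); H=hsv(c); z=P[...,2]
    reg=(P[...,0]>450)&(P[...,0]<760)&(P[...,1]>-450)&(P[...,1]<-80)
    out=[]
    for b in blobs(reg&(z>60)&(z<76)&(H[...,1]<90),15):
        Q=P[b]; e=np.ptp(Q[:,:2],0)
        if e.max()<32: out.append([*((Q[:,:2].min(0)+Q[:,:2].max(0))/2),*e,np.median(Q[:,2]),b.sum()])
    return np.array(out)
def tote(c):
    P=cloud(c); z=P[...,2]; m=(P[...,0]>300)&(P[...,0]<540)&(P[...,1]>-470)&(P[...,1]<-150)&(z>44)&(z<56)&(hsv(c)[...,1]<90)
    b=max(blobs(m,100),key=lambda b:b.sum()); return cv2.minAreaRect(P[b][:,:2].astype(np.float32)),b.sum()
E
python3 - <<'E'
from h import *
np.set_printoptions(precision=1,suppress=True)
for n in ["w1","scene0","side0"]:
    c=load(n+".npz"); print(n); print(bottles(c)); print(tote(c))
E
```

```text
w1
[[ 630.1 -373.8    5.2   15.3   71.5   21. ]
 [ 687.7 -257.6    9.5   19.3   68.    28. ]
 [ 669.2 -293.8   14.6   29.8   67.5   44. ]
 [ 721.  -191.7   12.1   24.3   61.2   21. ]
 [ 662.6 -201.1   18.5   18.5   70.   155. ]
 [ 614.6 -172.7   18.6   19.3   69.9  146. ]
 [ 565.4 -270.3   18.9   17.9   70.1  143. ]]
(((385.7669982910156, -309.6900634765625), (185.01625061035156, 152.23886108398438), 55.62016296386719), np.int64(1890))
scene0
[[ 660.5 -198.6   21.9   19.5   67.8   48. ]
 [ 612.7 -170.9   19.5   18.7   68.2   49. ]
 [ 562.8 -267.4   21.3   19.7   66.8   58. ]]
(((385.5459899902344, -306.3604736328125), (187.45578002929688, 150.91229248046875), 55.77040100097656), np.int64(1142))
side0
[[ 661.5 -198.3   20.6   18.2   67.3   57. ]
 [ 614.4 -169.6   19.4   18.8   67.7   58. ]
 [ 565.8 -267.8   20.4   18.    67.    67. ]]
(((386.2005920410156, -306.27496337890625), (185.2398223876953, 150.70425415039062), 55.827884674072266), np.int64(1197))
```

```bash
cat >> h.py <<'E'
LOOK=[540,-240,400]
TC=np.array([386,-307.5]); TX=np.array([.825,-.565]); TY=np.array([.565,.825])
def look(p=LOOK,y=(.456,.89)):
    movep(p,best(p,*y)); return camera("wrist")
def pick_bottle(xy,slot,d=(.48,.877)):
    p=[xy[0],xy[1],140]; movep(p,best(p,*d)); movel([*xy,24],max_speed=120,guard=15)
    clamp(); g=read_state()["finger_gap"]
    movel([*xy,140]); g2=read_state()["finger_gap"]
    q=TC+slot*TY; p=[*q,140]; movep(p,best(p,*TX)); g3=read_state()["finger_gap"]
    movel([*q,27],max_speed=120,guard=15); g4=read_state(); open_gripper(); movel([*q,160])
    print("gaps",g,g2,g3,g4["finger_gap"],"z",g4["eef_pos"][2],"t",read_state()["time"])
E
python3 - <<'E'
from h import *
np.set_printoptions(precision=1,suppress=True)
exp=np.array([[564.5,-268.5]])
pick_bottle([564.7,-268.8],-50)
c=look(); B=bottles(c); print(B); cv2.imwrite("pics/w2.png",c["image"])
P=cloud(c); m=(P[...,2]>55)&(P[...,0]<500); print([np.round(np.median(P[b],0)) for b in blobs(m,20)])
E
```

```text
gaps 17.669685099526674 16.399427877529586 16.00061412556629 16.506521574245667 z 27.630036956999643 t 11.5
[[ 629.8 -374.7    4.9   16.6   69.    20. ]
 [ 689.3 -254.3   14.4   27.6   62.5   38. ]
 [ 669.6 -293.1   14.9   29.5   68.2   36. ]
 [ 662.2 -200.5   18.9   19.2   69.8  161. ]
 [ 614.7 -172.6   18.6   19.    69.9  148. ]]
[array([ 463., -681.,   66.]), array([ 360., -348.,   64.]), array([468., 166.,  63.]), array([ 499., -302.,  498.])]
```

View pics/w2.png

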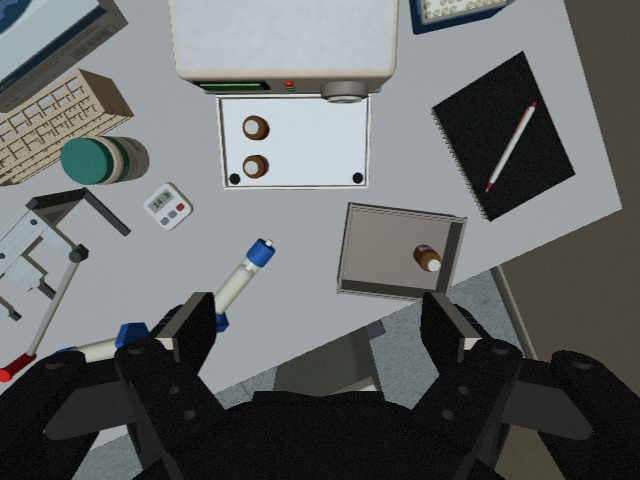

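Bottle 1 now stands in the tote at (428,258), gripped by its neck. I'll take the other two a little lower.

```bash
sed -i 's/movel(\[\*xy,24\]/movel([*xy,17]/; s/movel(\[\*q,27\]/movel([*q,20]/' h.py
python3 - <<'E'
from h import *
np.set_printoptions(precision=1,suppress=True)
pick_bottle([661.8,-199.8],0)
c=look(); B=bottles(c); print(B)
b=B[np.argmin(np.hypot(*(B[:,:2]-[614,-172]).T))]
if np.hypot(b[0]-614,b[1]+172)<60 and b[5]>100: pick_bottle(b[:2]+[-.8,1.2],50)
c=look(); cv2.imwrite("pics/w3.png",c["image"])
P=cloud(c); m=(P[...,2]>55)&(P[...,0]<500)&(P[...,1]<-100); print([np.round(np.median(P[b],0)) for b in blobs(m,20)],tote(c))
p=[520,190,420]; c=look(p,(0,1)); cv2.imwrite("pics/w4.png",c["image"]); np.savez("w4.npz",**c)
E
```

```text
gaps 29.34170806143969 29.10405637841866 29.203352574793573 29.295979154736045 z 20.455222632342938 t 20.55
[[ 630.  -373.     5.    12.8   69.2   18. ]
 [ 689.2 -254.6   13.5   26.4   62.1   38. ]
 [ 669.2 -293.7   15.1   30.3   67.8   39. ]
 [ 614.7 -172.9   18.6   18.7   69.9  146. ]]
gaps 29.353621673209688 29.14854873356229 29.485460023111987 28.805930209787814 z 20.461063582685476 t 29.3333
[array([ 464., -681.,   66.]), array([ 418., -269.,   65.]), array([ 390., -310.,   64.]), array([ 360., -348.,   64.]), array([ 500., -302.,  497.])] (((386.3272705078125, -309.7813415527344), (184.34617614746094, 150.47523498535156), 55.608917236328125), np.int64(1904))
```

View pics/w3.png

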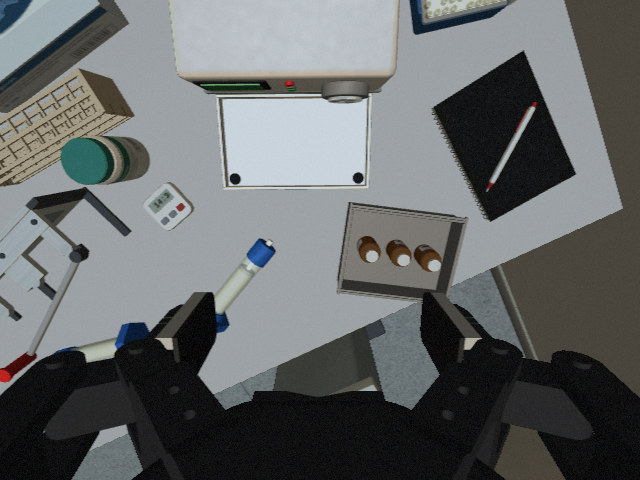

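View pics/w4.png

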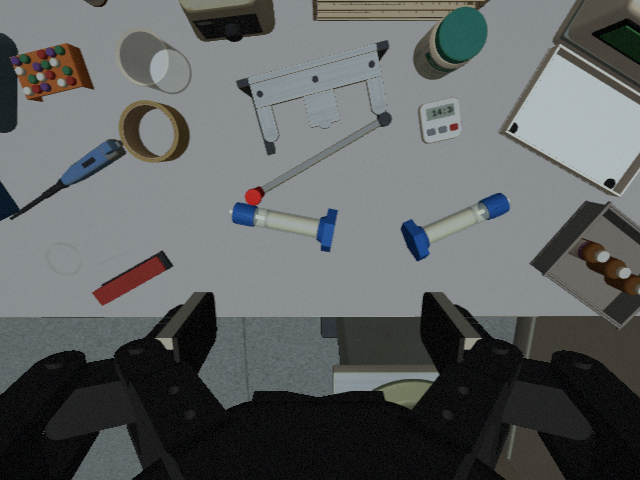

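All three bottles stand in the tote, at (368,249), (398,254) and (428,259). In the second view the rack plate is at (315,95), the hinge at (384,118), the knob at (254,196), column A runs from the foot at (328,230) to the cap at (243,214), and column B from the foot at (415,240) to the cap at (495,206). Next I'll fit the rack and the columns.

```bash
cat >> h.py <<'E'
def plate_pts(c):
    P=cloud(c); m=(P[...,2]>97)&(P[...,2]<122)&(P[...,0]>500)&(P[...,0]<730)&(P[...,1]>70)&(P[...,1]<310)
    b=max(blobs(m,100),key=lambda b:b.sum()); v,u=np.nonzero(b); return onplane(c,u,v,110.)[:,:2]
def columns(c):
    "per column: (foot xy, cap centroid xy, raw)"
    P=cloud(c); H=hsv(c); m=(H[...,0]>100)&(H[...,0]<125)&(H[...,1]>110)&(P[...,0]>300)&(P[...,0]<720)&(P[...,1]>-250)&(P[...,1]<400)&(P[...,2]>-5)
    return [(np.median(P[b],0),np.percentile(P[b],3,0),np.percentile(P[b],97,0),b.sum(),b) for b in blobs(m,40)]
E
python3 - <<'E'
from h import *
np.set_printoptions(precision=1,suppress=True)
c=load("w4.npz"); P=cloud(c); H=hsv(c)
# knob: red head
m=((H[...,0]<6)|(H[...,0]>174))&(H[...,1]>150)&(P[...,2]>60)&(P[...,1]<400)&(P[...,0]>450)
for b in blobs(m,20):
    v,u=np.nonzero(b); hd=P[b]; top=hd[hd[:,2]>143]; print("knob",b.sum(),u.mean(),v.mean(),top.min(0),top.max(0),top.mean(0))
K=(top.min(0)+top.max(0))[:2]/2
hin=onplane(c,384.,118.,112.); print("hinge guess",hin, "knob-hinge",np.hypot(*(K-hin[:2])))
Q=plate_pts(c); h0=hin[:2]
d=(K-h0)/np.hypot(*(K-h0)); n=np.array([-d[1],d[0]])
s=(Q-h0)@d; e=np.abs((Q-h0)@n)
Q2=Q[~((s>-14)&(e<11))]
for lab,R in (("all",Q2),):
    r=cv2.minAreaRect(R.astype(np.float32)); print(lab,len(Q),len(R),r)
np.save("plate.npy",Q2)
for f,lo,hi,n_,b in columns(c): print("col",f,lo,hi,n_)
# tube: pale pts z 15..50 near columns
Pz=P[...,2]
E
```

```text
knob 243 254.1358024691358 195.679012345679 [512.4 261.1 148.6] [533.4 282.  155.6] [523.7 271.2 153.1]
hinge guess [621.5 100.3 112. ] knob-hinge 197.56716524878965
all 7937 6721 ((645.4388427734375, 185.50234985351562), (95.01748657226562, 199.68121337890625), 13.563252449035645)
col [ 493.5 -104.2   37. ] [ 473.6 -121.5   22.1] [507.1 -86.9  41.1] 462
col [478.7 311.3  37. ] [460.5 294.9  24.6] [493.3 328.1  41.2] 440
col [457.7 174.   58.3] [420.6 162.   37.8] [483.7 188.2  68.1] 544
col [439.   29.2  53.6] [405.6  11.2  12.9] [463.6  43.5  68.3] 728
```

Run:
```python
from h import *
np.set_printoptions(precision=1,suppress=True)
Q=np.load("plate.npy"); O=np.array([633.3,183.4]); t=np.radians(13.56); X=np.array([np.cos(t),np.sin(t)]); Y=np.array([-X[1],X[0]])
a=(Q-O)@X; b=(Q-O)@Y
g=np.zeros((34,70),int)
np.add.at(g,(((64-a)/3).astype(int).clip(0,33),((105-b)/3).astype(int).clip(0,69)),1)
for i,r in enumerate(g): print("%4d "%(64-3*i)+"".join(" .:#"[min(3,(v+1)//2)] for v in r))
```

```text
64                                                                       
  61   ::#:::::::.::.::::.::::::.:::::::.::.::.::::::.:#.::.:::::::::::#:: 
  58  .#######:########################################:#################: 
  55   ##############################################:###################: 
  52   ###########################:#################:####################. 
  49   .::::######:####:###################:########################::::.  
  46        :#######################################:############:##.      
  43        ###############################:#################:######.      
  40        :##:################:####:#######:######:############:##.      
  37        :########:####:###################:##############:######.      
  34        #:####:#################################:###############.      
  31        :###########:####:################:##############:######.      
  28        :###:################:######:##############:############.      
  25        #####################################:##############:###.      
  22        :######::::#:::::#::#:####
[... 721 characters left out ...]

  -8        :#:####.             .#############              :######.      
 -11        :###:##.             :###########:#              :######.      
 -14        #######              .#:######:####              :######.      
 -17        :#####:.             .#::##:####:::              :#####..      
 -20         #####.                  .####:                  .::.          
 -23         :#::.                    .:::                                 
 -26         :#:                                                           
 -29         ##:                                                           
 -32         #:#                                                           
 -35          .
```

Run:
```python
from h import *
Q=np.load("plate.npy"); O=np.array([633.3,183.4]); t=np.radians(13.56); X=np.array([np.cos(t),np.sin(t)]); Y=np.array([-X[1],X[0]])
a=(Q-O)@X; b=(Q-O)@Y
for lo in range(-12,18,6):
    s=np.sort(b[(a>lo)&(a<lo+6)]); j=np.nonzero(np.diff(s)>15)[0]; print(lo,[(round(s[i],1),round(s[i+1],1)) for i in j],round(s[0],1),round(s[-1],1))
for lo in (-60,-50,-40,25,35,45): 
    s=a[(b>lo)&(b<lo+10)]; print(lo,s.min())
# columns: axis from tube edges
for n in ("w4","scene0","side0"):
    c=load(n+".npz"); P=cloud(c); H=hsv(c)
    for nm,f,k in (("A",(445,170),(470,310)),("B",(430,18),(485,-108))):
        f=np.array(f,float);k=np.array(k,float);d=(k-f)/np.hypot(*(k-f)); nn=np.array([-d[1],d[0]])
        S=(P[...,:2]-f)@d; Nn=(P[...,:2]-f)@nn
        m=(np.abs(Nn)<30)&(S>25)&(S<95)&(P[...,2]>12)&(P[...,2]<60)
        pts=P[m]; line=[]
        for s0 in range(25,95,10):
            q=pts[((pts[:,:2]-f)@d>s0)&((pts[:,:2]-f)@d<=s0+10)]
            e=(q[:,:2]-f)@nn; tp=q[q[:,2]>np.percentile(q[:,2],80)]
            line.append((s0+5,(e.min()+e.max())/2,np.median((tp[:,:2]-f)@nn)))
        L=np.array(line); pf=np.polyfit(L[:,0],L[:,1],1); pt=np.polyfit(L[:,0],L[:,2],1)
        mb=(H[...,0]>100)&(H[...,0]<125)&(H[...,1]>110)&(np.abs(Nn)<50)&(S>-60)&(S<170)
        sb=S[mb]
        capend=np.percentile(sb[sb>100],98); capst=np.percentile(sb[sb>80],2); ftend=np.percentile(sb[sb<60],97); ft0=np.percentile(sb[sb<60],3)
        print(n,nm,"edge",pf.round(3),"top",pt.round(3),"cap",capst.round(1),capend.round(1),"foot",ft0.round(1),ftend.round(1))
```

```text
-12 [(np.float64(-63.8), np.float64(-20.9)), (np.float64(19.1), np.float64(62.5))] -84.9 83.2
-6 [(np.float64(-63.9), np.float64(-20.7)), (np.float64(19.2), np.float64(62.8))] -85.0 83.3
0 [(np.float64(-63.9), np.float64(-20.8)), (np.float64(18.9), np.float64(62.7))] -84.9 83.2
6 [(np.float64(-63.8), np.float64(-20.7)), (np.float64(19.0), np.float64(62.7))] -84.9 83.0
12 [(np.float64(-63.8), np.float64(-20.8)), (np.float64(19.1), np.float64(62.5))] -85.0 83.3
-60 20.151102839729013
-50 19.964675981878027
-40 20.085626623407766
25 19.886940218675974
35 20.008997183546395
45 19.881060187773798
w4 A edge [ 2.000e-03 -5.399e+00] top [-3.000e-03 -5.078e+00] cap 89.4 162.3 foot -3.4 18.7
w4 B edge [-0.017  6.318] top [-0.01   5.234] cap 120.5 154.2 foot -16.1 10.0Traceback (most recent call last):
  File "<stdin>", line 18, in <module>
    return _quantile_unchecked(
        a, q, axis, out, overwrite_input, method, keepdims, weights)
    return _ureduce(a,
                    func=_quantile_ureduce_func,
    ...<5 lines>...
                    overwrite_input=overwrite_input,
                    method=method)
    r = func(a, **kwargs)
    result = _quantile(arr,
                       quantiles=q,
    ...<2 lines>...
                       out=out,
                       weights=wgt)
    slices_having_nans = np.isnan(arr[-1, ...])
                                  ~~~^^^^^^^^^
IndexError: index -1 is out of bounds for axis 0 with size 0
```

The rack fit is good: the slots are 43.5 mm wide and the hinge-to-knob distance is 198 mm. The bar is at about 0.28 rad. I'll push the knob open to about 2.9 rad with closed fingers.

```bash
cat >> h.py <<'E'
RO=np.array([631.8,182.2]); RT=.2367; RX=np.array([np.cos(RT),np.sin(RT)]); RY=np.array([-RX[1],RX[0]])
def rack(x,y): return RO+x*RX+y*RY
HG=rack(-31,-78)
def onbar(th,r=198): return HG+r*np.array([-np.sin(RT+th),np.cos(RT+th)])
E
python3 - <<'E'
from h import *
print(HG,onbar(.278))
clamp()
R=None
p=[*onbar(.06),230]; R=best(p,0,1); movep(p,R); movel([*onbar(.06),119],guard=12)
f0=read_state()["ft_force"]
for th in np.arange(.12,2.80,.13):
    h=movel([*onbar(th),119],max_speed=140,guard=25)
    if h: print("guard",th,read_state()["ft_force"]-f0); break
s=read_state(); print(s["eef_pos"],s["ft_force"]-f0,s["time"],s["qpos"])
movel([*s["eef_pos"][:2],260])
open_gripper()
c=look([520,150,420],(0,1)); cv2.imwrite("pics/w5.png",c["image"]); np.savez("w5.npz",**c)
P=cloud(c);H=hsv(c); m=((H[...,0]<6)|(H[...,0]>174))&(H[...,1]>150)&(P[...,2]>60)
print([ (b.sum(),P[b].mean(0)) for b in blobs(m,20)])
for f,lo,hi,n,b in columns(c): print("col",f.round(1),lo.round(1),hi.round(1),n)
E
```

```text
[619.95505177  99.10549235] [522.48485143 271.45270018]
[583.07335525 -95.30948042 118.78178212] [-1.46601347  0.06576769 -0.4912073 ] 41.525 [-0.37116518  0.67074237  0.65221809  1.79305949 -0.52204763  0.85779556
 -1.04260095]
[(np.int64(265), array([524.36094591, 269.95077679, 148.02050979]))]
col [ 492.5 -104.3   37. ] [ 473.1 -121.8   22.9] [507.1 -86.9  40.9] 459
col [478.4 311.2  37.3] [460.3 294.3  26.2] [492.8 328.3  40.9] 432
col [457.8 172.1  58.2] [421.2 159.5  36.1] [483.4 187.2  68.1] 592
col [439.8  27.9  55.2] [407.2  10.2  14.8] [463.8  43.3  68.1] 671
```

View pics/w5.png

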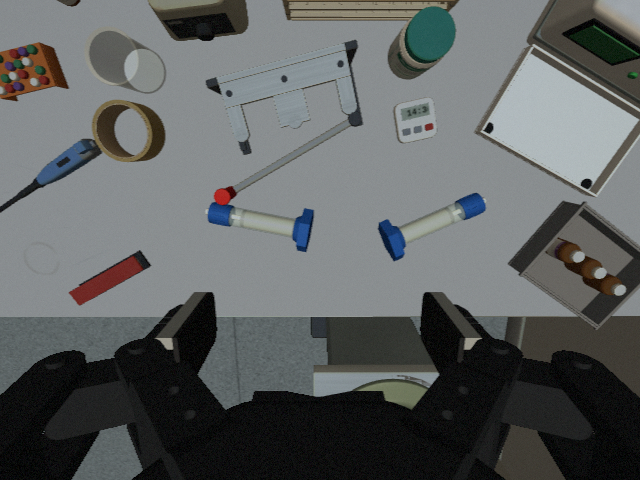

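The bar hasn't moved: the knob is still at (222,196). I'll trace the finger gap and force step by step.

Run:
```python
from h import *
np.set_printoptions(precision=1,suppress=True)
clamp(); print("gap",read_state()["finger_gap"])
p=[*onbar(.05),230]; R=best(p,0,1); movep(p,R); print(movel([*onbar(.05),119],guard=12))
c=camera("side"); cv2.imwrite("pics/s1.png",cv2.resize(c["image"][120:320,140:440],None,fx=2,fy=2))
for th in (.12,.18,.24,.3,.36):
    h=movel([*onbar(th),119],max_speed=60,guard=25); s=read_state(); print(th,h,s["eef_pos"],onbar(th),s["ft_force"])
c=camera("side"); cv2.imwrite("pics/s2.png",cv2.resize(c["image"][120:320,140:440],None,fx=2,fy=2))
```

```text
gap 0.10589135990058618
False
0.12 False [550.7 284.9 119.4] [550.8 284.6] [ 0.9 -0.8  0.5]
0.18 False [539.7 280.2 119.1] [539.8 280.2] [0.3 0.2 0.1]
0.24 False [529.  275.1 119.1] [529.1 275. ] [ 0.4 -0.6 -0. ]
0.3 False [518.5 269.3 119.1] [518.7 269.3] [0.5 0.5 0.1]
0.36 False [508.5 262.8 119.1] [508.7 262.9] [ 0.3  0.5 -0.2]
```

View pics/s2.png

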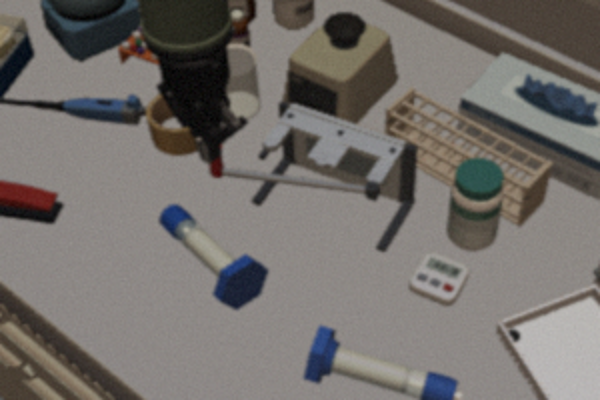

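Run:
```python
from h import *
c=camera("side"); T=c["cam_to_world"]
def proj(p):
    q=np.linalg.inv(T)@np.array([*p,1]); return (c["cx"]+c["fx"]*q[0]/-q[2], c["cy"]-c["fy"]*q[1]/-q[2])
e=read_state()["eef_pos"]; 
for n,p in (("tcp",e),("tcp+30",e+[0,0,30]),("knobtop",(522.5,271.5,151)),("knobbot",(522.5,271.5,99))): print(n,p,np.round(proj(p)))
P=cloud(c);H=hsv(c)
m=(np.abs(P[...,0]-e[0])<60)&(np.abs(P[...,1]-e[1])<60)&(P[...,2]>90)&(P[...,2]<200)
red=((H[...,0]<6)|(H[...,0]>174))&(H[...,1]>150)
print("red",P[m&red].min(0),P[m&red].max(0)); d=m&(H[...,2]<60); Q=P[d]
for z in range(100,200,10):
    q=Q[(Q[:,2]>=z)&(Q[:,2]<z+10)]
    if len(q): print(z,len(q),q.min(0).round(),q.max(0).round())
cv2.imwrite("pics/s3.png",cv2.resize(c["image"][150:250,190:330],None,fx=5,fy=5,interpolation=cv2.INTER_CUBIC))
```

```text
tcp [508.79555954 263.05638021 119.08609666] [247. 207.]
tcp+30 [508.79555954 263.05638021 149.08609666] [245. 198.]
knobtop (522.5, 271.5, 151) [246. 193.]
knobbot (522.5, 271.5, 99) [249. 208.]
red [502.16303617 252.07522398 105.56011   ] [525.81155182 274.19533338 155.18754408]
100 1 [520. 268. 106.] [520. 268. 106.]
120 4 [516. 266. 124.] [523. 274. 129.]
130 3 [520. 266. 130.] [525. 268. 136.]
150 14 [497. 251. 151.] [512. 279. 159.]
160 30 [496. 250. 160.] [514. 276. 170.]
170 29 [495. 249. 170.] [513. 277. 179.]
180 12 [496. 252. 181.] [504. 271. 188.]
190 57 [494. 233. 190.] [517. 292. 200.]
```

View pics/s3.png

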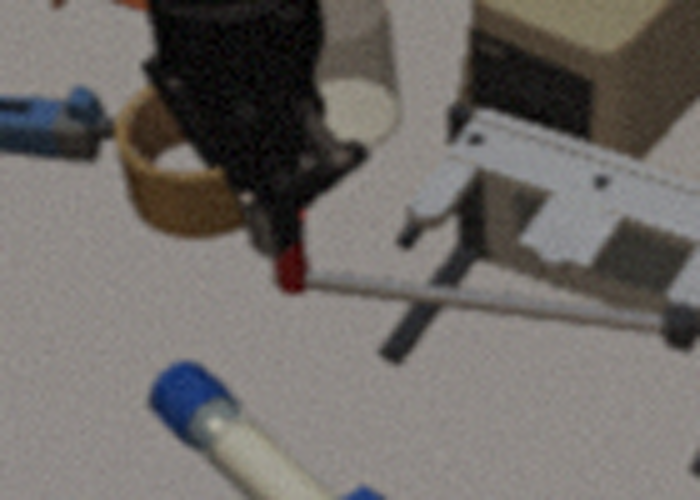

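The finger tips reach the knob at (290,245 in the crop) but closed fingers don't drive it. I'll grip the knob and swing it instead.

```bash
cat >> h.py <<'E'
def bary(th,s): # closing axis tangential to the bar's circle
    return s*np.array([-np.cos(RT+th),-np.sin(RT+th)])
E
python3 - <<'E'
from h import *
np.set_printoptions(precision=2,suppress=True)
movel([*read_state()["eef_pos"][:2],230]); open_gripper()
for s in (1,-1):
    for th in (.278,1.0,1.8,2.4,2.9): print(s,th,inverse_kinematics([*onbar(th),116],down(*bary(th,s))))
E
```

```text
1 0.278 [-1.27  0.98  1.22  1.81 -1.03  1.15 -2.31]
1 1.0 [-1.06  0.53  0.78  2.12 -0.57  0.71 -1.81]
1 1.8 [-0.64  0.45  0.62  2.17 -0.44  0.65 -0.81]
1 2.4 [-0.3   0.53  0.45  1.95 -0.34  0.73 -0.16]
1 2.9 [-0.13  0.65  0.3   1.68 -0.24  0.85  0.26]
-1 0.278 [-0.7   0.58  0.17  1.78 -0.13  0.79  0.05]
-1 1.0 [-0.53  0.4   0.05  2.1  -0.03  0.64  0.78]
-1 1.8 [ 0.77  0.7  -1.27  2.1   0.83  0.99  1.07]
-1 2.4 [ 0.86  0.84 -1.28  1.89  0.9   1.14  1.87]
-1 2.9 [-0.5   0.86  0.95  1.7  -0.81  1.02 -2.4 ]
```

```bash
cat >> h.py <<'E'
def swing(ths,tool0,k=.75,s=-1,guard=None):
    th0=ths[0]
    for th in ths[1:]:
        if movel([*onbar(th),116],frame=down(*bary(tool0+k*(th-th0),s)),max_speed=140,guard=guard): print("guard",th); break
    st=read_state(); print("end",th,st["finger_gap"],st["eef_pos"].round(1),st["ft_force"].round(1),st["time"])
E
python3 - <<'E'
from h import *
np.set_printoptions(precision=2,suppress=True)
R=down(*bary(.278,-1)); movep([*onbar(.278),230],R); movel([*onbar(.278),116],max_speed=120,guard=15)
clamp(); s=read_state(); print(s["finger_gap"],s["gripper_force"],s["ft_force"])
try: swing(np.linspace(.278,2.9,16),.278,guard=60)
except PlanningError as e: print(e,read_state()["eef_pos"],read_state()["qpos"])
c=camera("scene"); P=cloud(c);H=hsv(c)
m=((H[...,0]<6)|(H[...,0]>174))&(H[...,1]>150)&(P[...,2]>60); print([(b.sum(),P[b].mean(0)) for b in blobs(m,10)])
E
```

```text
0.2726405829251512 8.59034925699234 [-0.11  1.11 17.16]
end 2.9 0.20940520136952923 [620.8 -99.3 117.4] [ 0.4 -0.4 17. ] 60.3333
[(np.int64(71), array([ 611.96, -100.8 ,  128.46]))]
```

Run:
```python
from h import *
np.set_printoptions(precision=1,suppress=True)
open_gripper(); e=read_state()["eef_pos"]; movel([e[0],e[1],270])
c=look([520,150,420],(0,1)); cv2.imwrite("pics/w6.png",c["image"]); np.savez("w6.npz",**c)
P=cloud(c);H=hsv(c); m=((H[...,0]<6)|(H[...,0]>174))&(H[...,1]>150)&(P[...,2]>60)
for b in blobs(m,20):
    Q=P[b]; Q=Q[Q[:,2]>140]; print(b.sum(),(Q.min(0)+Q.max(0))/2)
for f,lo,hi,n,b in columns(c): print("col",f.round(1),lo.round(1),hi.round(1),n)
print(read_state()["time"])
```

```text
340 [603.3 -96.5 148.2]Traceback (most recent call last):
  File "<stdin>", line 7, in <module>
    return umr_minimum(a, axis, None, out, keepdims, initial, where)
ValueError: zero-size array to reduction operation minimum which has no identity
```

View pics/w6.png

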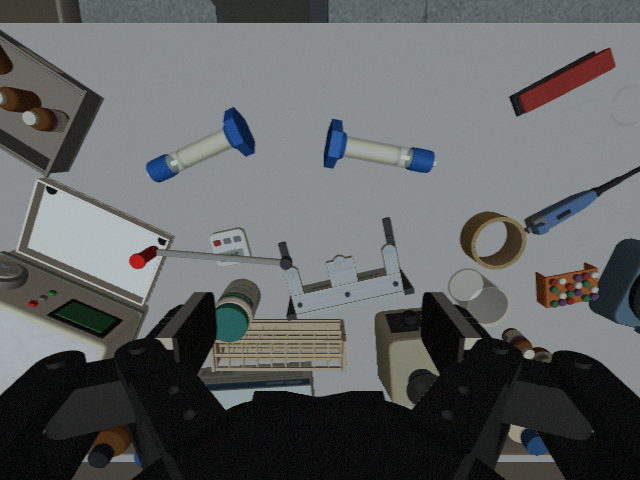

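The bar is now open, with the knob at (140,257) in this flipped view, and the columns haven't moved. Before grasping, I'll check where the finger tips really are relative to the TCP using the wrist range image.

Run:
```python
from h import *
np.set_printoptions(precision=1,suppress=True)
def tips(c):
    s=read_state(); P=(cloud(c)-s["eef_pos"])@s["tool_rot"]; m=(P[...,2]>-90)&(P[...,2]<40)&(np.abs(P[...,0])<40)&(np.abs(P[...,1])<70)
    Q=P[m]; 
    for z in range(-90,40,10):
        q=Q[(Q[:,2]>=z)&(Q[:,2]<z+10)]
        if len(q)>3: print(z,len(q),q.min(0),q.max(0))
print("open"); tips(camera("wrist"))
clamp(); print("gap",read_state()["finger_gap"]); tips(camera("wrist")); open_gripper()
c=load("w6.npz")
for f,lo,hi,n,b in columns(c): print("col",f.round(1),lo.round(1),hi.round(1),n)
```

```text
open
-90 2350 [  2.9 -70.  -90. ] [ 14.7  69.9 -80. ]
-80 1902 [ -7.8 -57.3 -80. ] [ 12.3  55.8 -70. ]
-70 2023 [-11.2 -57.5 -70. ] [ 12.3  55.7 -60. ]
-60 1619 [-11.  -57.7 -60. ] [ 12.   55.8 -50. ]
-50 695 [-11.3 -54.8 -50. ] [ 12.   54.5 -40.5]
gap 0.10805520845913155
-90 7477 [ -8.8 -43.6 -90. ] [ 14.5  41.4 -80. ]
-80 2699 [-11.4 -34.4 -80. ] [ 14.6  34.2 -70. ]
-70 1067 [-11.1 -14.3 -70. ] [ 12.6  15.5 -60. ]
-60 810 [  6.6 -14.3 -60. ] [ 12.   12.9 -50. ]
-50 677 [  6.4 -14.3 -50. ] [ 11.9  12.9 -40. ]
-40 264 [  6.6 -13.1 -40. ] [ 11.8  11.8 -32.9]
col [433.4  28.2  54.1] [402.3   9.1  16.9] [462.2  43.7  67.9] 944
col [450.4 171.8  56.5] [417.4 159.1  17. ] [481.9 187.5  68.1] 772
col [474.6 311.3  37.2] [457.9 295.6  24.4] [492.2 328.3  41.1] 491
col [ 489.8 -105.1   36.8] [ 469.9 -123.5   23.7] [506.2 -87.8  41.1] 485
```

The closed finger tips measure 33 mm short of the reported TCP, which explains the neck grip on the bottle and the missed knob. I'll confirm that with the tool tilted, then apply it as a correction.

```bash
cat >> h.py <<'E'
UP=np.array([0,0,1.])
L=47.  # TCP ahead of the cap centre along the tool axis (fingers measured 33 mm short of the TCP)
def tip_pose(O,a,be,phi,s,lift=1.0,l=L,b0=-.085):
    "tool pose holding the cap with the column pitched by be about its foot's edge; O lying foot centre xy"
    a=np.array([*a,0.])/np.hypot(*a); E=np.array([*O,0.])-2.7*a
    u=np.cos(be)*a+np.sin(be)*UP; n=-np.sin(be)*a+np.cos(be)*UP
    cap=E+32*n+152*u+lift*UP; t=phi+be-b0
    z=-np.cos(t)*UP+np.sin(t)*a; y=s*np.cross(UP,a)
    return cap+l*z,np.stack([np.cross(y,z),y,z],1)
COLS={"A":(np.array([476,311.])-151.5*np.array([.17,.985]),(.17,.985)),"B":(np.array([490,-105.8])-151.5*np.array([.385,-.923]),(.385,-.923))}
E
python3 - <<'E'
from h import *
np.set_printoptions(precision=2,suppress=True)
for k in "AB":
  O,a=COLS[k]
  for phi in (-.5,-.3):
    for s in (1,-1):
      print(k,phi,s,[None if q is None else np.array(q)[[0,2,4,6]] for q in (inverse_kinematics(*tip_pose(O,a,be,phi,s)) for be in (-.085,.4,.8,1.2,np.pi/2))])
O,a=COLS["A"]; p,R=tip_pose(O,a,-.085,-.45,-1); 
clamp(); movep(p-150*R[:,2],R)
c=camera("wrist"); s=read_state(); P=(cloud(c)-s["eef_pos"])@s["tool_rot"]; m=(P[...,2]>-60)&(P[...,2]<20)&(np.abs(P[...,0])<20)&(np.abs(P[...,1])<20); print(P[m].max(0),P[m].min(0)); open_gripper(); print(read_state()["time"])
E
```

```text
A -0.5 1 [array([-0.63, -0.31,  0.54,  1.75]), array([-0.37, -0.4 ,  0.41,  1.95]), array([ 0.38, -1.08,  0.76,  1.83]), array([ 0.82, -1.23,  0.4 ,  2.49]), array([ 0.73, -0.65, -1.23, -1.9 ])]
A -0.5 -1 [array([-0.82, -0.01,  0.3 , -1.2 ]), array([-0.65, -0.  ,  0.02, -0.85]), array([-0.22, -0.24, -0.59, -0.05]), array([ 0.58, -0.84, -0.95,  0.65]), array([ 0.79, -0.74, -1.17,  1.19])]
A -0.3 1 [array([-0.57, -0.32,  0.52,  1.78]), array([-0.25, -0.44,  0.29,  2.12]), array([ 0.6 , -1.29,  1.05,  1.69]), array([ 0.8 , -1.05, -0.89, -2.4 ]), array([ 0.78, -0.66, -1.23, -1.79])]
A -0.3 -1 [array([-0.77, -0.01,  0.24, -1.13]), array([-0.51, -0.08, -0.22, -0.55]), array([ 0.07, -0.48, -1.03,  0.5 ]), array([ 0.7 , -0.89, -1.19,  1.02]), array([ 0.93, -0.86, -1.06,  1.2 ])]
B -0.5 1 [array([ 0.31,  0.01, -0.5 ,  1.11]), array([ 0.04,  0.03, -0.06,  0.5 ]), array([-0.35,  0.06,  0.75, -0.56]), array([-0.53, -0.2 ,  1.07, -1.22]), array([-0.6 , -0.44,  1.08, -1.55])]
B -0.5 -1 [array([-0.28,  1.01, -1.23, -1.41]), array([-0.69,  1.22, -1.25, -1.51]), array([-0.09, -0.26,  0.9 ,  2.43]), array([-0.41, -0.35,  1.1 ,  1.89]), array([-0.64, -0.4 ,  1.07,  1.6 ])]
B -0.3 1 [array([ 0.23,  0.01, -0.41,  0.99]), array([-0.14,  0.09,  0.33,  0.03]), array([-0.46,  0.04,  1.04, -0.96]), array([-0.54, -0.3 ,  1.14, -1.41]), array([-0.63, -0.44,  1.09, -1.65])]
B -0.3 -1 [array([-0.38,  1.01, -1.25, -1.43]), array([ 0.81, -1.28,  1.26,  2.39]), array([-0.22, -0.26,  1.12,  2.1 ]), array([-0.5 , -0.35,  1.15,  1.73]), array([-0.66, -0.41,  1.08,  1.5 ])]
[ 10.03  13.53 -32.24] [  4.19 -13.67 -60.  ]
68.9167
```

Confirmed: the tips end 32.5 mm short in the tilted pose too. Now I'll tip up column A.

```bash
cat >> h.py <<'E'
def tipup(k,s,phi=-.45,n=12):
    O,a=COLS[k]; p,R=tip_pose(O,a,-.085,phi,s,lift=0)
    movep(p-90*R[:,2],R); print("approach guard",movel(p,max_speed=100,guard=15),read_state()["eef_pos"]-p)
    clamp(); print("gap",read_state()["finger_gap"],read_state()["gripper_force"])
    for i,be in enumerate(np.linspace(-.085,np.pi/2,n+1)[1:]):
        p,R=tip_pose(O,a,be,phi,s,lift=1.5 if i<n-1 else .5); movel(p,frame=R,max_speed=70)
        st=read_state(); print(round(be,2),round(st["finger_gap"],1),st["ft_force"].round(0),end=" | ")
    print("t",st["time"])
E
python3 - <<'E'
from h import *
np.set_printoptions(precision=1,suppress=True)
tipup("A",-1)
c=camera("scene"); cv2.imwrite("pics/tA.png",c["image"])
P=cloud(c); print([(f[0].round(),f[1].round(),f[2].round(),f[3]) for f in columns(c)])
E
```

```text
approach guard False [0.3 0.6 0.5]
gap 34.13443347714701 63.47741201519966
0.05 34.4 [ 0.  0. -2.] | 0.19 34.1 [ 0. -1. -2.] | 0.33 34.4 [ 0.  1. -2.] | 0.47 34.8 [ 0.  0. -2.] | 0.6 34.6 [ 1. -0. -2.] | 0.74 34.6 [ 1.  1. -3.] | 0.88 34.2 [-1. -0. -3.] | 1.02 34.6 [-0.  1. -2.] | 1.16 34.5 [ 0.  0. -3.] | 1.29 34.7 [ 2.  2. -3.] | 1.43 34.3 [-0.  1. -2.] | 1.57 34.4 [ 1.  1. -4.] | t 76.15
[]
```

```bash
cat >> h.py <<'E'
def release_back():
    s=read_state(); p=s["eef_pos"]; print("down guard",movel(p-[0,0,4],max_speed=15,guard=6),read_state()["ft_force"])
    open_gripper(); s=read_state(); p=s["eef_pos"]; R=s["tool_rot"]; movel(p-95*R[:,2],max_speed=120); 
def caps(c,zlo=158,zhi=178):
    "upright columns: centre of the cap's top face"
    P=cloud(c); H=hsv(c); m=(P[...,2]>zlo)&(P[...,2]<zhi)&(P[...,0]>330)&(P[...,0]<760)&(P[...,1]>-200)&(P[...,1]<420)&(H[...,0]>95)&(H[...,0]<130)&(H[...,1]>60)
    return [(((P[b].min(0)+P[b].max(0))/2).round(1),np.ptp(P[b],0).round(1),b.sum()) for b in blobs(m,15)]
E
python3 - <<'E'
from h import *
np.set_printoptions(precision=1,suppress=True)
release_back(); e=read_state()["eef_pos"]; movel([e[0],e[1],max(e[2],330)])
O,a=COLS["A"]; print("expected",O-(2.7+32)*np.array(a))
c=look([400,100,420],(0,1)); cv2.imwrite("pics/tA.png",c["image"]); np.savez("tA.npz",**c); print(caps(c)); print([(f[0].round(),f[3]) for f in columns(c)],read_state()["time"],read_state()["tool_rot"][:,0])
E
```

```text
down guard True [-0.6 -2.2  6.4]
expected [444.3 127.6]
[(array([442. , 126.9, 167.7]), array([36.1, 34.7, 18.8]), np.int64(595))]
[(array([430.,  26.,  54.]), np.int64(797)), (array([434., 124.,  29.]), np.int64(1387)), (array([ 486., -106.,   37.]), np.int64(409))] 80.4 [-1.  0.  0.]
```

View pics/tA.png

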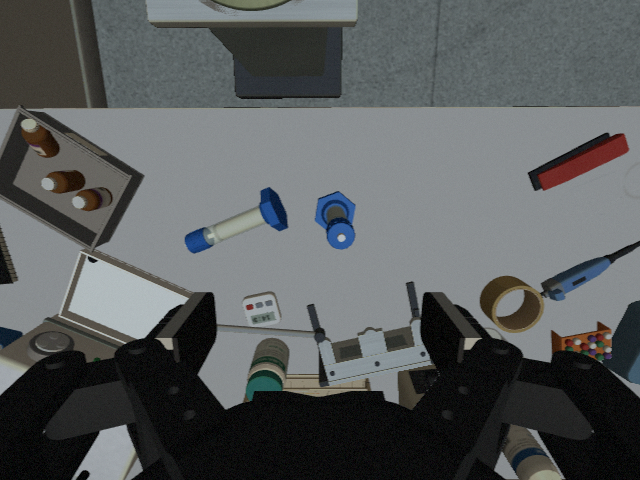

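Column A stands upright with its cap at (340,234) in the image, about (442,127) in world. Now I'll carry it into the left bay.

```bash
cat >> h.py <<'E'
def park(xy,ybay,xf=0.):
    zt=98; p=[*xy,230]; R=best(p,*RX); movep(p,R); print("down",movel([*xy,zt],max_speed=110,guard=12)); clamp(); g=[read_state()["finger_gap"]]
    movel([*xy,zt+4],max_speed=40); g.append(read_state()["finger_gap"])
    q=rack(-120,ybay); movel([*q,zt+4],frame=down(*(RX*np.sign(R[:,1][:2]@RX))),max_speed=110); g.append(read_state()["finger_gap"])
    q=rack(xf,ybay); h=movel([*q,zt+4],max_speed=60,guard=15); s=read_state(); g.append(s["finger_gap"])
    print("gaps",np.round(g,1),"insert guard",h,(s["eef_pos"][:2]-q).round(1),s["ft_force"].round(1))
    if h: return False
    print("bench",movel([*q,zt-3],max_speed=20,guard=6),read_state()["eef_pos"][2]); open_gripper(); movel([*q,230],max_speed=150); print("t",read_state()["time"]); return True
E
python3 - <<'E'
from h import *
np.set_printoptions(precision=1,suppress=True)
ok=park([442.3,127.2],42)
if ok:
    c=look([520,150,420],(0,1)); np.savez("pA.npz",**c); cv2.imwrite("pics/pA.png",c["image"]); print("caps",caps(c),"want",rack(0,42))
    for f,lo,hi,n,b in columns(c): print("col",f,n)
E
```

```text
down False
gaps [34.6 34.8 34.8 34.9] insert guard False [-0.1 -0.1] [ 1.2 -0.2 -3. ]
bench True 98.31757952387419
t 88.7
caps [(array([622. , 222.9, 166. ]), array([36.5, 35.7, 16. ]), np.int64(574))] want [622. 223.]
col [433.4  28.2  53.9] 952
col [ 489.9 -105.    36.9] 482
col [608.6 215.8  18.7] 739
col [615.9 219.6 171.5] 667
```

Column A is parked exactly in its bay, and B hasn't moved. Next I'll tip up B and park it.

Run:
```python
from h import *
np.set_printoptions(precision=1,suppress=True)
tipup("B",1)
if read_state()["finger_gap"]>32:
    release_back(); e=read_state()["eef_pos"]; movel([e[0],e[1],max(e[2],330)])
    O,a=COLS["B"]; w=O-34.7*np.array(a); c=look([400,100,420],(0,1)); np.savez("tB.npz",**c); cv2.imwrite("pics/tB.png",c["image"]); k=caps(c); print("want",w,"caps",k,read_state()["time"])
    for f,lo,hi,n,b in columns(c): print("col",f,n)
    k=[q for q in k if np.hypot(*(q[0][:2]-w))<40]
    if len(k)==1: park(k[0][0][:2],-42); c=look([520,150,420],(0,1)); np.savez("pB.npz",**c); cv2.imwrite("pics/pB.png",c["image"]); print("caps",caps(c),rack(0,-42),rack(0,42))
```

```text
approach guard False [ 0.4 -0.3  0.4]
gap 34.23915819978754 65.94581164419651
0.05 34.5 [ 0.  0. -2.] | 0.19 34.6 [ 1. -1. -1.] | 0.33 34.4 [-0.  0. -2.] | 0.47 34.6 [ 1. -0. -2.] | 0.6 34.4 [ 0.  0. -1.] | 0.74 34.7 [-0. -0. -1.] | 0.88 34.3 [ 1. -5.  8.] | 1.02 34.4 [ 2. -5. 12.] | 1.16 34.3 [ 2. -4. 12.] | 1.29 34.6 [ 0. -1. 11.] | 1.43 34.2 [ 0.  0. 12.] | 1.57 34.3 [-3.  1. 28.] | t 98.4667
down guard True [-0.7  3.8  8.6]
want [418.3  66.1] caps [(array([611.5, 220.8, 166.2]), array([15.5, 33. , 16. ]), np.int64(417)), (array([417. ,  62.2, 166.4]), array([34.9, 34.1, 16.1]), np.int64(625))] 102.2667
col [609.1 217.5 166.4] 616
col [607.4 213.5  18.8] 1016
col [423.1  67.2  29.4] 1352
down False
gaps [34.5 35.  34.7 34.7] insert guard False [-0.1 -0. ] [-0.2 -0.1 -2.5]
bench True 98.36971053440233
t 110.9833
caps [(array([640.5, 140.9, 167.9]), array([35.7, 35.6, 18.9]), np.int64(775)), (array([622.2, 221.9, 167.9]), array([36.4, 35.7, 19.8]), np.int64(773))] [641.6 141.4] [622. 223.]
```

Both columns are parked, and the force blip during B's tip recovered. Now I'll find the knob, grip it with the corrected depth and swing the bar shut.

```bash
sed -i 's/\[\*onbar(th),116\]/[*onbar(th),84]/' h.py
python3 - <<'E'
from h import *
np.set_printoptions(precision=2,suppress=True)
c=load("pB.npz"); P=cloud(c);H=hsv(c); m=((H[...,0]<6)|(H[...,0]>174))&(H[...,1]>150)&(P[...,2]>60)&(P[...,1]<250)
b=max(blobs(m,20),key=lambda b:b.sum()); Q=P[b]; Q=Q[Q[:,2]>149]; K=((Q.min(0)+Q.max(0))/2)[:2]
d=K-HG; th=np.arctan2(-d[0],d[1])-RT; th=th%(2*np.pi); print("knob",K,np.hypot(*d),"theta",th,np.ptp(Q,0))
if 2.4<th<3.2 and abs(np.hypot(*d)-198)<6:
    t0=.278+.75*(th-.278); R=down(*bary(t0,-1)); print(inverse_kinematics([*onbar(th),84],R))
    movep([*onbar(th),230],R); print("down",movel([*onbar(th),84],max_speed=110,guard=10)); clamp(); s=read_state(); print("gap",s["finger_gap"],s["ft_force"])
    if 12<s["finger_gap"]<25: swing(np.r_[np.linspace(th,.1,16),.03,-.02],t0,guard=30)
E
```

```text
knob [603.55 -97.16] 196.94979522476444 theta 2.821496408150062 [20.93 20.03  6.08]
[ 0.81  1.02 -1.28  1.7   1.03  1.26  1.71]
down False
gap 15.555275842716162 [-0.21 -0.82  3.82]
guard 1.1885985632600249
end 1.1885985632600249 15.49119234705012 [423.1 131.1  83.6] [ 2.  1. -1.] 120.7
```

Run:
```python
from h import *
np.set_printoptions(precision=2,suppress=True)
e=read_state()["eef_pos"]; d=e[:2]-HG; th=np.arctan2(-d[0],d[1])-RT; print(th,np.hypot(*d),read_state()["qpos"])
t0=.278+.75*(th-.278)
swing(np.r_[np.linspace(th,.1,9),.03,-.015],t0,guard=45)
e=read_state()["eef_pos"]; d=e[:2]-HG; print(np.arctan2(-d[0],d[1])-RT)
```

```text
1.1728443362011585 199.4155467257867 [ 0.31  0.61 -0.98  2.13  0.74  0.79  0.05]
end -0.015 15.302408890614096 [574.6 293.4  83.6] [-12.8   3.6   6.1] 123.9417
-0.007450208311054973
```

Run:
```python
from h import *
np.set_printoptions(precision=3,suppress=True)
open_gripper(); e=read_state()["eef_pos"]; movel([e[0],e[1],280],max_speed=150)
c=look([500,60,430],(0,1)); cv2.imwrite("pics/fin.png",c["image"])
P=cloud(c);H=hsv(c); m=((H[...,0]<6)|(H[...,0]>174))&(H[...,1]>150)&(P[...,2]>60)&(P[...,1]>100)
for b in blobs(m,20):
    Q=P[b]; Q=Q[Q[:,2]>149]
    if len(Q): K=((Q.min(0)+Q.max(0))/2)[:2]; d=K-HG; print(K,onbar(0),np.hypot(*d),"theta",np.arctan2(-d[0],d[1])-RT)
print(caps(c),read_state()["time"],read_state()["tool_rot"][:,0])
```

```text
[574.581 291.579] [573.525 291.585] 197.74962930903652 theta -0.005186163155115969
[(array([640.6, 139.4, 167.6]), array([35.9, 35.3, 18. ]), np.int64(806)), (array([622.6, 221.5, 168. ]), array([36.3, 35.7, 19.9]), np.int64(828))] 127.3583 [ 1.     0.003 -0.001]
```

View pics/fin.png

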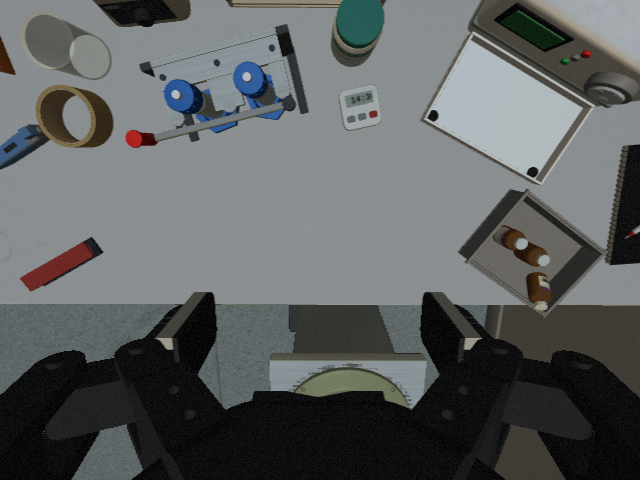

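The bar is shut across both columns, with the knob at (138,138). One bottle, at (540,290), has been knocked in the tote, so I'll check its pose.

Run:
```python
from h import *
np.set_printoptions(precision=1,suppress=True)
c=look([470,-250,400],(.456,.89))
print(tote(c)); P=cloud(c); H=hsv(c)
near=(P[...,0]>290)&(P[...,0]<500)&(P[...,1]>-430)&(P[...,1]<-190)&(P[...,2]>6)
for nm,m in (("amber",(H[...,0]<20)&(H[...,1]>90)),("high",P[...,2]>54)):
    for b in blobs(m&near,20):
        Q=P[b]; r=(Q[:,:2]-TC)@np.stack([TX,TY],1); print(nm,b.sum(),Q.min(0),Q.max(0),"tote frame",r.min(0),r.max(0))
cv2.imwrite("pics/tote.png",c["image"]); print(read_state()["time"])
```

```text
(((386.1676940917969, -310.19696044921875), (184.87168884277344, 150.40443420410156), 55.59773635864258), np.int64(1939))
amber 268 [ 398.5 -284.6   11.7] [ 431.1 -252.8   69.4] tote frame [-14.3  32.4] [18.5 64.4]
amber 274 [ 371.7 -325.9   11.9] [ 402.7 -293.8   67.2] tote frame [-15.1 -16.6] [18.3 14.1]
amber 403 [ 299.5 -353.     6.4] [ 348.2 -312.1   64.4] tote frame [-65.2 -75.2] [-11.9 -38.9]
high 297 [ 399.1 -285.2   54. ] [ 429.2 -254.5   73.1] tote frame [-13.1  32.1] [16.4 62.3]
high 299 [ 370.5 -325.8   54.1] [ 401.8 -295.8   72.8] tote frame [-13.9 -17.8] [16.3 12.5]
high 337 [ 292.4 -344.5   54. ] [ 327.2 -314.2   71.9] tote frame [-69.7 -74.7] [-31.8 -43.6]
high 56687 [ 429.5 -321.5  441.6] [ 500.  -190.   533.4] tote frame [17.4 21. ] [ 60.4 161. ]
128.6
```

View pics/tote.png

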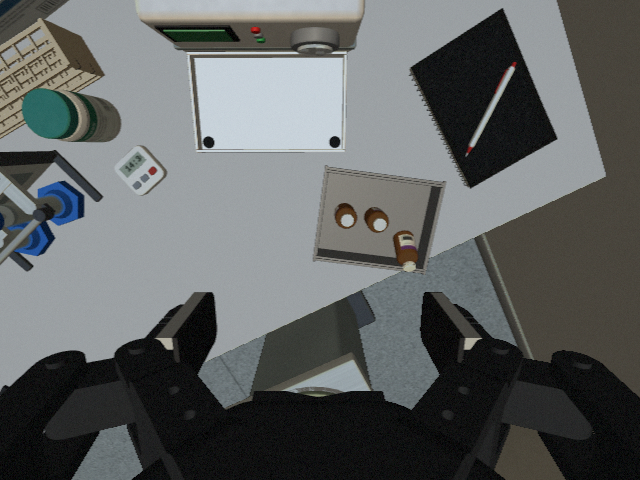

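One bottle leans against the tote's front wall, with its cap over the rim at (408,266). I'll nudge its top inward with closed fingers so it stands up again.

Run:
```python
from h import *
np.set_printoptions(precision=1,suppress=True)
T=lambda x,y: TC+[0,-1.5]+x*TX+y*TY
clamp(); z=25; p=[*T(-94,-57),150]; R=best(p,*TY); movep(p,R); print(movel([*T(-94,-57),z],max_speed=100,guard=8))
for x in (-80,-72,-64,-58,-53):
    h=movel([*T(x,-57),z],max_speed=30,guard=10); print(x,h,read_state()["ft_force"])
    if h: break
e=read_state()["eef_pos"]; movel([e[0],e[1],160]); open_gripper()
c=look([470,-250,400],(.456,.89)); print(tote(c)); P=cloud(c); H=hsv(c)
near=(P[...,0]>290)&(P[...,0]<500)&(P[...,1]>-430)&(P[...,1]<-190)&(P[...,2]>54)&(P[...,2]<90)
for b in blobs(near,20):
    Q=P[b]; r=(Q[:,:2]-TC)@np.stack([TX,TY],1); print(b.sum(),Q[:,2].max(),"tote frame",r.min(0),r.max(0))
cv2.imwrite("pics/tote2.png",c["image"]); print(read_state()["time"])
```

```text
False
-80 False [ 0.5 -0.1  0.3]
-72 False [-1.   0.2 -1.2]
-64 False [-0.7 -0.4 -0.2]
-58 False [-0.2  0.3 -0.7]
-53 False [ 0.  -1.  -0.2]
(((386.3548889160156, -309.8075866699219), (184.0199432373047, 150.6094512939453), 55.59003829956055), np.int64(1952))
297 72.59106300022961 tote frame [-13.8  32.2] [16.4 62.6]
294 72.18529573351879 tote frame [-14.  -17.9] [16.8 12.5]
290 72.581232594857 tote frame [-35.4 -68.5] [ -5.3 -38.4]
137.125
```

The bottle stands upright again. I'll do one last numeric check of the rack and then hand in.

Run:
```python
from h import *
c=look([500,60,430],(0,1)); k=caps(c); print(k,len(k)); P=cloud(c);H=hsv(c); m=((H[...,0]<6)|(H[...,0]>174))&(H[...,1]>150)&(P[...,2]>149)&(P[...,1]>100)
print([P[b].mean(0).round(1) for b in blobs(m,20)],onbar(0))
if len(k)==2: print(finish_job())
```

```text
[(array([640.5, 139.5, 167.5]), array([36. , 35.8, 18.5]), np.int64(807)), (array([622. , 221.7, 167.3]), array([36.1, 35.9, 17.8]), np.int64(827))] 2
[array([574.1, 290.6, 152.9])] [573.52485909 291.58467878]
the job is handed in; nothing more can be done
None
```

The job is done and handed in: all three bottles stand in the tote (one was found leaning over the rim and stood back up after the bar was shut), both columns stand in the rack's bays, and the bar is fully shut across them.

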